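Peel the formed shell off its mould and show it over the light panel

ROBOT

A 7-joint arm with a two-finger parallel gripper is mounted at the origin on the work surface. World frame = base frame: x ahead of the robot, y to its left, z up, the work surface at z = 0. Lengths are in mm, angles in rad, forces in N, time in s.
With the tool pointing down it reaches from about 425 to 925 mm from the base axis. Payload 6.8 kg.
Tool frame: the origin (TCP) lies midway between the tips of the shut fingers; the grasp point (between the pads) lies 19 mm behind it; z points along the fingers, y is the line along which they close (so a half turn about z gives the same grasp; the last joint's range is limited). The gripper opens to 85 mm and grips with 20 to 120 N. Pads are 22 mm wide; open, the fingers measure 114 mm over their backs; the gripper's body (76 mm by 85 mm) begins 54 mm behind the grasp point. The pads swing forward as they close: fully open they stand 13 mm farther back than shut.
Start: joints at [-1.364, 0.477, 0.022, 1.555, -0.011, 1.109, -0.083], TCP at [208.994, 641.848, 231.308] pointing down, gripper open.
Joint ranges: [-2.96, 2.96], [-0.34, 2.1], [-1.41, 1.46], [0.24, 2.44], [-1.37, 4.51], [0.17, 1.92], [-2.96, 2.96]. Speed limits (rad/s): [2.39, 2.39, 3.14, 3.14, 3.14, 3.14, 3.14].

INTERFACE

Orientations are given as a unit quaternion [w, x, y, z].
In Python, from workcell import ctrl gives the robot as it stands.
- The arm moves only by the tool send_rows, never from a script. Its argument "deltas" is a list of rows, each a list of 4 numbers: the shift along the tool's x, y, z in cm, then the turn about the tool's z in degrees. In form: [[tx, ty, tz, turn], ...]. A call has 1 to 8 rows; each row shifts and turns the commanded pose from where the row before left it, along the tool's axes as they then stand; what a row does not reach is not made up. A row lasts 1/10 s, in which the tool goes at most 50 mm and 8.59 degrees, less where a joint would pass 70% of its speed; a pose out of reach is approached as far as the arm can. A call is refused whole if a number of a shift passes 5 or a number of a turn 8.59, either way. A call with a gripper value outside its range is refused whole. "fingers" is the finger opening in cm, from 0 to 8.54, set as the call begins (left out, the last holds). The fingers move at their own pace and stop on an object; "grip_force" is the grip in N (left out, the last holds). Time passes only in rows, so rows that do not move let the fingers close. It gives the time, the measured TCP pose, the force, the opening and the grip force at its end, in the units of the state.
- ctrl.read_state(): the state, without advancing time (a new reading comes with each control period).
- ctrl.capture(name): name is "side" or "top"; returns a dict with "image" (384x512x3 uint8, red, green, blue), "fx", "fy", "cx", "cy" (pixels), "k1" (the pictures are not rectified: a ray, as slopes to the right and down, at radius r is drawn at 1 + k1 r^2 times it, then the intrinsics apply), "rvec" (rotation vector, rad) and "tvec" (3), from world to camera coordinates, as OpenCV has them. Camera axes: x right, y down, z forward; pixel columns grow to the right and rows downward; lengths in mm; the calibration is good to about 2 mm. A picture is of the moment at which its call begins. There is no depth.
- ctrl.hand_in(): hands the job in; it is judged then, once.
The state is a dict: "clock": time; "joint_pos": joint angles; "joint_velocities": joint speeds; "tau": joint torques, N m; "tcp_pos": TCP position; "ee_rot": TCP orientation; "force": force on the tool from outside, world axes, zero at the start; "moment": the same for the moment, N m; "grip_width": finger opening in mm; "grasp_force": force on a finger pad.
Only numpy, scipy, OpenCV 4.12 (cv2) and the standard library are available. Lean on these libraries where they do the work, as an engineer would, in place of code of your own. Each camera call takes 0.05 s, during which the arm holds its last target. There are 200 camera calls.

TASK

Shut off the vacuum first: turn the ball valve's lever a full quarter turn to its closed stop. Then peel the white formed shell off its mould by the upright lug at one corner, raising that corner well up while the opposite corner still sits on the mould, and without dragging or lifting the loose mould along. Finish while still holding the shell in the gripper, still and well clear (10 cm or so) above the middle of the light panel; leave the valve shut, and do not disturb the jar, tape roll and stapler.

Things in the scene. Friction and masses are not known exactly. Their poses are not given: they have to be found in the camera images.
- valve_handle (a joint): turn of the black-sleeved lever of the brass ball valve, rad: 0 open (lever along the pipe), 1.571 closed against its stop (lever across the pipe). Closing turns it clockwise seen from above. The lever is stiff (about 0.13 N m) and stays where it is left
- valve_pivot (a point): point on the lever's vertical turning axis, at the lever's mid height, 85 mm above the bench. The valve is fixed on a plate 150 x 70 mm; its pipe (24 mm thick, top 42 mm above the bench) runs through below the lever; its brass body is 44 x 36 mm with its top 50 mm above the bench
- valve_grip (a point): point on the axis of the valve lever 65 mm out from the pivot, 85 mm above the bench; moves with the lever. The black sleeve is 14 mm wide, 18 mm high (76 to 94 mm above the bench) and reaches from 26 to 92 mm from the pivot
- shell_lug (a point): centre of the upright lug of the white plastic shell (60 to 110 g). The lug is 24 mm long (along the line from the opposite corner), 10 mm thick across that line, 34 mm high; its centre is 17 mm above the flange's top, at (57, 42, 10.5) mm from the shell's centre. Axes are the shell's: x along its long side, y its short side, z up. The flange corner there is at (70, 55) mm
- shell_center (a point): centre of the formed shell, 10.5 mm above its underside: a shallow upside-down tray, flat flange 140 x 110 x 4 mm around a hollow hump 93 x 63 mm whose top is 21 mm above the underside. Axes as for shell_lug. Nested over the mould's plaster core with 1.5 mm play; three spring balls on the mould catch the flange's edges
- shell_far (a point): flange corner diagonally opposite the lug, at (-70, -55) mm from the shell's centre, 2 mm above the underside. To peel, pivot the shell about it. The spring balls catch after 3 mm of lift. Raised by the lug corner they let go one after another, at about 5 N on the lug; lifted level, they hold together and the mould may come along
- shell_side1 (a point): flange corner at (70, -55) mm from the shell's centre, mid flange
- shell_side2 (a point): flange corner at (-70, 55) mm from the shell's centre, mid flange
- mould: loose mould, 0.95 kg: dark metal plate 194 x 164 x 10 mm with a plaster core 84 x 54 x 16 mm, on a fixed bright vacuum plate 8 mm thick. Origin under its centre; axes as the shell's at the start. Three bright spring-ball housings, 20 x 20 mm, tops 35 mm above the mould's underside, stand beside the flange at (84.5, -38), (-52, 69.5) and (-50, -69.5) mm; none by the lug
- light_panel: fixed inspection light panel, 180 x 150 mm, 18 mm high, aluminium frame with a white diffuser. Origin under its centre, on the bench
- jar: bystander: jar with a steel lid, 64 mm wide, 85 mm high. Origin under its centre
- tape_roll: bystander: empty roll of tape lying flat, 90 mm across, 40 mm high. Origin under its centre
- stapler: bystander: green and black stapler lying on its side, about 150 x 130 mm, 34 mm high. Origin under the middle of its barrel; the rest reaches 111 mm to its own +y, away from the robot

How it is judged:
By the outcome, as a careful person would: the job done as asked, in the order asked, and still so for the second after the job is handed in, while the arm keeps its last pose, push and grip.
It also fails if it takes over 67 s, if anything falls off the work surface, if the arm or the gripper's body presses on something with over 40 N, if the wrist force passes 120 N, or if a joint passes its speed limit or range.

## Working session

There is one attempt and no reset: what is moved stays moved. The work goes in short steps, Python scripts to look and compute and a tool call to move; the robot and the scene stay as the last step left them, time stands still between calls to the robot, and variables do not carry over. Pictures are saved under pics/ and viewed, at most 10 in all, crops included, and the job is handed in when it is done.

Besides the shell and the picture viewer there is one more tool, called after "Call:" by a JSON object that holds its "name" and its "arguments". send_rows: Moves the arm, as the interface text tells. Its arguments: {"type":"object","properties":{"deltas":{"type":"array"},"fingers":{"type":"number"},"grip_force":{"type":"number"}},"required":["deltas"]}

```bash
mkdir -p pics
cat > h.py <<'E'
import numpy as np, cv2, json
from workcell import ctrl
def cap(n,save=None):
    c=ctrl.capture(n)
    if save: cv2.imwrite('pics/'+save,cv2.cvtColor(c['image'],cv2.COLOR_RGB2BGR))
    return c
def ray(c,u,v):
    K=np.array([[c['fx'],0,c['cx']],[0,c['fy'],c['cy']],[0,0,1]],float)
    x,y=(u-c['cx'])/c['fx'],(v-c['cy'])/c['fy']; p=cv2.undistortPoints(np.array([[[u,v]]],float),K,np.array([c['k1'],0,0,0.]))[0,0]
    R=cv2.Rodrigues(np.array(c['rvec'],float))[0]; t=np.array(c['tvec'],float)
    return -R.T@t, R.T@np.array([p[0],p[1],1])
def onz(c,u,v,z):
    o,d=ray(c,u,v); return o+d*(z-o[2])/d[2]
def proj(c,P):
    K=np.array([[c['fx'],0,c['cx']],[0,c['fy'],c['cy']],[0,0,1]],float)
    return cv2.projectPoints(np.array(P,float).reshape(-1,1,3),np.array(c['rvec'],float),np.array(c['tvec'],float),K,np.array([c['k1'],0,0,0.]))[0][:,0]
def st():
    s=ctrl.read_state(); 
    for k in('clock','tcp_pos','ee_rot','force','moment','grip_width','grasp_force','joint_pos'): print(k,np.round(s[k],3))
    return s
E
python3 - <<'E'
from h import *
for n in('side','top'):
    c=cap(n,n+'0.png'); print(n,{k:np.round(c[k],3) for k in c if k!='image'}, ray(c,256,192)[0])
st()
E
```

```text
side {'fx': np.float64(352.443), 'fy': np.float64(352.443), 'cx': np.float64(251.511), 'cy': np.float64(197.292), 'k1': np.float64(0.029), 'rvec': array([ 0.398, -2.616,  1.374]), 'tvec': array([558.971, 173.484, 815.558])} [346.30897704 714.75750865 613.8983009 ]
top {'fx': np.float64(488.836), 'fy': np.float64(488.836), 'cx': np.float64(254.926), 'cy': np.float64(195.901), 'k1': np.float64(-0.103), 'rvec': array([ 2.126, -2.156,  0.158]), 'tvec': array([  22.49 ,  589.51 , 1247.617])} [ 395.16122518   10.17987955 1322.24057382]
clock 0.1
tcp_pos [208.871 641.336 230.441]
ee_rot [-0.     0.157  0.988 -0.001]
force [-0.273  0.076 -0.424]
moment [ 0.042 -0.039  0.027]
grip_width 85.468
grasp_force 0.0
joint_pos [-1.364  0.478  0.022  1.556 -0.011  1.109 -0.083]
```

View pics/top0.png

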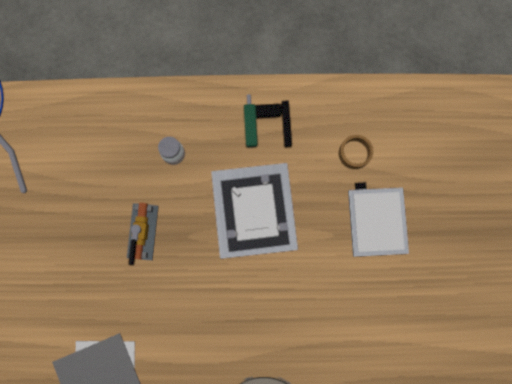

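View pics/side0.png

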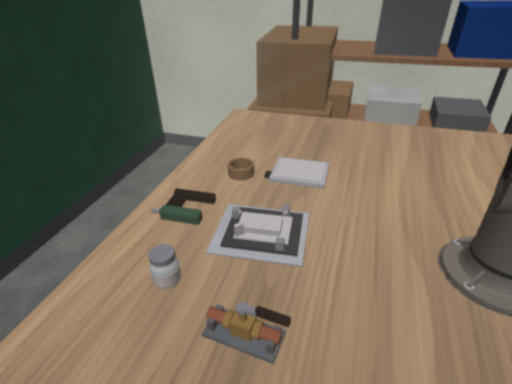

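The top view has the valve near (142,231) with the lever end near (131,258), the shell centred near (255,212) with its lug near (236,192), the panel at (379,221), and the jar, tape roll and stapler at (171,150), (355,152) and (265,122). The side view agrees. I'll enlarge the valve and shell next.

Run:
```python
import cv2,numpy as np
t=cv2.imread('pics/top0.png'); s=cv2.imread('pics/side0.png')
f=lambda a,k:cv2.resize(a,None,fx=k,fy=k,interpolation=cv2.INTER_CUBIC)
a=f(t[195:270,115:175],4.0); b=f(t[160:260,205:305],4.0); c=f(s[295:360,195:300],3.6);d=f(s[195:265,205:315],3.6)
W=np.zeros((600,800,3),np.uint8)
for im,x,y in((a,0,0),(b,250,0)): W[y:y+im.shape[0],x:x+im.shape[1]]=im
cv2.imwrite('pics/ctop.png',W[:400,:660])
W[:]=0
for im,x,y in((c,0,0),(d,390,0)): W[y:y+im.shape[0],x:x+im.shape[1]]=im[:, :800-x]
cv2.imwrite('pics/cside.png',W[:260])
```

```text
(no output)
```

View pics/ctop.png

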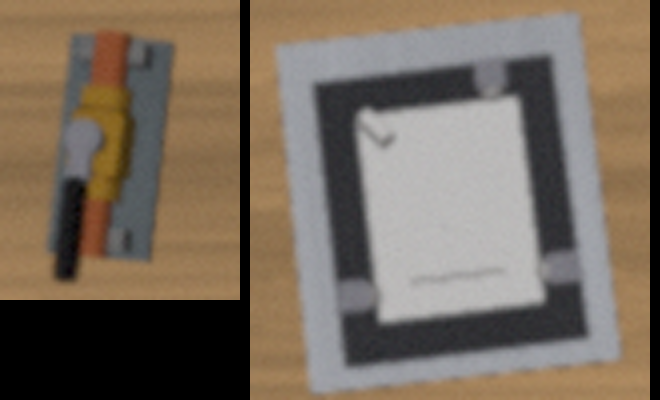

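View pics/cside.png

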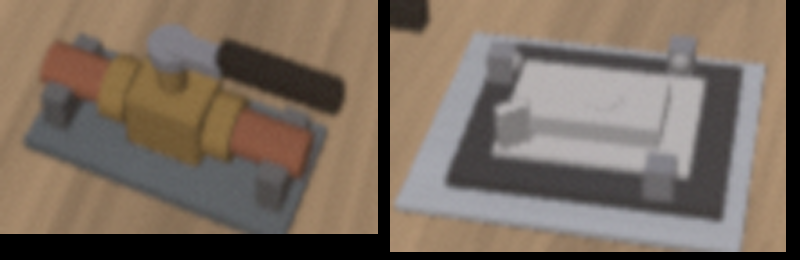

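The lug is at the front-left shell corner (crop (368,122), pixel ~(235,190)) with a housing at crop (490,75) matching (84.5,-38). The lever runs from its hub at crop (82,137) to its tip at (65,278), towards the robot. Next I'll measure these.

```bash
cat > m.py <<'E'
from h import *
c=cap('top'); s=cap('side'); im=c['image'].astype(int); H=cv2.cvtColor(c['image'],cv2.COLOR_RGB2HSV).astype(int)
def roi(m,x0,y0,x1,y1):
    z=np.zeros(m.shape,np.uint8); z[y0:y1,x0:x1]=m[y0:y1,x0:x1]; 
    n,l,stt,_=cv2.connectedComponentsWithStats(z); k=1+np.argmax(stt[1:,4]); return (l==k).astype(np.uint8)
def rect(m,z,name):
    ct=max(cv2.findContours(m,cv2.RETR_EXTERNAL,cv2.CHAIN_APPROX_NONE)[0],key=cv2.contourArea)[:,0]
    w=np.array([onz(c,u,v,z)[:2] for u,v in ct],np.float32); r=cv2.minAreaRect(w)
    print(name,np.round(r[0],1),np.round(r[1],1),round(r[2],1), 'corners',np.round(cv2.boxPoints(r)).tolist()); return r
V=H[...,2];S=H[...,1]
rect(roi((V>185)&(S<30),220,170,290,250),22,'flange')
rect(roi((V<90),205,160,305,260),18,'mould')
rect(roi((S<60)|(V<90),200,155,310,265),8,'vacplate')
rect(roi((S<60)&(V>120),340,180,415,265),18,'panel')
rect(roi((V<75),115,195,175,270),90,'sleeve')
rect(roi((H[...,0]<12)&(S>100)&(V>90),115,195,175,270)+0,38,'pipe?')
# hub triangulated
def tri(p,q):
    o,d=ray(c,*p);o2,d2=ray(s,*q);A=np.stack([d,-d2],1);t=np.linalg.lstsq(A,o2-o,rcond=None)[0]
    a,b=o+d*t[0],o2+d2*t[1];print(np.round((a+b)/2,1),'gap',round(np.linalg.norm(a-b),1))
tri((115+82/4,195+135/4),(195+170/3.6,295+42/3.6))  # hub
tri((115+65/4,195+275/4),(195+338/3.6,295+92/3.6)) # sleeve end
tri((205+118/4,160+122/4),(205+125/3.6,195+103/3.6)) # lug top
for n,p,z in(('jar',(170,147),85),('tape',(355,152),40),('stap',(250,125),20),('hub94',(135.5,229),92)): print(n,np.round(onz(c,*p,z)))
E
python3 m.py
```

```text
flange [550.2  16.2] [129.6  99.7] 6.1 corners [[480.0, 59.0], [491.0, -40.0], [620.0, -26.0], [609.0, 73.0]]
mould [575.7  44.4] [134.7 110.1] 6.1 corners [[503.0, 92.0], [515.0, -17.0], [648.0, -3.0], [637.0, 106.0]]
vacplate [557.5  18.3] [240.8 211.4] 5.6 corners [[427.0, 112.0], [448.0, -99.0], [688.0, -75.0], [667.0, 135.0]]
panel [ 520.1 -316.2] [180.7 152.5] 2.0 corners [[427.0, -243.0], [432.0, -396.0], [613.0, -389.0], [608.0, -237.0]]
sleeve [445.1 327.5] [16.6 63.4] 83.7 corners [[413.0, 323.0], [476.0, 316.0], [477.0, 332.0], [414.0, 339.0]]
pipe? [559.2 315.9] [22.1 33.7] 80.7 corners [[541.0, 308.0], [574.0, 302.0], [578.0, 324.0], [544.0, 330.0]]
[502.  321.   81.1] gap 2.9
[412.9 329.   86.8] gap 2.8
[599.3  66.8  59. ] gap 6.8
jar [716. 234.  85.]
tape [ 707. -258.   40.]
stap [792.  25.  20.]
hub94 [502. 319.  92.]
```

The geometry checks out: the hub lies on the sleeve's axis, the lever points at about 173.7°, the shell yaw is about 6.1°, and the lug is near (602,64). I'll go above the valve grip at (438.6,328.2).

Call:
{"name": "send_rows", "arguments": {"deltas": [[0,0,0,-5.8],[0,0,0,-5.9],[-1,-1,0,0],[-2,-2.2,1,0],[-2.3,-2.5,1,0],[-2.3,-2.5,1,0],[-2.3,-2.5,1,0],[-2.3,-2.5,1,0]], "fingers": 8.54, "grip_force": 40}}

```text
clock: 1.0
tcp_pos: [317.1, 494.8, 181.0]
ee_rot: [0.0, 0.057, 0.998, -0.0]
force: [-0.2, -0.1, 0.7]
grip_width: 85.4
grasp_force: 0.0
```

Call:
{"name": "send_rows", "arguments": {"deltas": [[-2.3,-2.5,1,0],[-2.3,-2.5,1,0],[-2.3,-2.5,1,0],[-2.3,-2.5,1,0],[-2.3,-2.5,1,0],[-2,-2,1,0],[-0.6,-0.4,0,0],[0,0,0,0]]}}

```text
clock: 1.8
tcp_pos: [440.4, 331.9, 121.4]
ee_rot: [0.0, 0.058, 0.998, -0.0]
force: [-0.1, 0.4, -0.8]
grip_width: 85.1
grasp_force: 0.0
```

```bash
cat > go.py <<'E'
import sys; from h import *
# go.py x y z yaw(of tool x, deg): remaining shift in current tool axes after turning
s=st(); from scipy.spatial.transform import Rotation as R
w,x,y,z=s['ee_rot']; r=R.from_quat([x,y,z,w]); X=r.as_matrix()[:,0]; a=np.degrees(np.arctan2(X[1],X[0])); print('yaw',round(a,1))
T=np.array(list(map(float,sys.argv[1:4]))); b=float(sys.argv[4]); turn=(a-b+180)%360-180
for nm,q in(('now',a),('afterturn',b)):
    q=np.radians(q); d=T-s['tcp_pos']; print(nm,'cm',np.round(np.array([d@[np.cos(q),np.sin(q),0],d@[np.sin(q),-np.cos(q),0],-d[2]])/10,2))
print('turn',round(turn,1))
E
python3 go.py 438.6 328.2 66 173.7; python3 m.py | grep -E 'flange|sleeve|mould|^\['
```

```text
clock 1.8
tcp_pos [440.383 331.861 121.399]
ee_rot [ 0.     0.058  0.998 -0.   ]
force [-0.118  0.428 -0.798]
moment [ 0.046 -0.004  0.036]
grip_width 85.078
grasp_force 0.0
joint_pos [-0.804  0.409  0.056  1.955 -0.031  0.778  0.725]
yaw 173.4
now cm [ 0.13 -0.38  5.54]
afterturn cm [ 0.14 -0.38  5.54]
turn -0.3
flange [550.7  16.5] [134.6 102.6] 5.8 corners [[479.0, 61.0], [489.0, -41.0], [623.0, -28.0], [612.0, 74.0]]
mould [575.8  44.2] [134.1 110.3] 6.5 corners [[503.0, 91.0], [515.0, -18.0], [649.0, -3.0], [636.0, 107.0]]
sleeve [445.3 324.6] [86.  92.4] 1.3 corners [[401.0, 370.0], [403.0, 277.0], [489.0, 279.0], [487.0, 372.0]]
[502.  321.   81.1] gap 2.9
[412.9 329.   86.8] gap 2.8
[599.3  66.8  59. ] gap 6.8
```

Descend and close on the lever.

Call:
{"name": "send_rows", "arguments": {"deltas": [[0.1,-0.4,1,0],[0,0,1.5,0],[0,0,1.5,0],[0,0,1,0],[0,0,0.5,0],[0,0,0,0]]}}

```text
clock: 2.5
tcp_pos: [437.2, 329.7, 65.6]
ee_rot: [-0.001, 0.055, 0.998, -0.0]
force: [-0.4, 0.6, -0.2]
grip_width: 85.4
grasp_force: 0.0
```

Call:
{"name": "send_rows", "arguments": {"deltas": [[0,0,0,0],[0,0,0,0],[0,0,0,0],[0,0,0,0],[0,0,0,0],[0,0,0,0],[0,0,0,0],[0,0,0,0]], "fingers": 0, "grip_force": 20}}

```text
clock: 3.3
tcp_pos: [437.9, 329.4, 66.5]
ee_rot: [-0.0, 0.056, 0.998, -0.0]
force: [-2.2, -1.6, 5.3]
grip_width: 14.1
grasp_force: 22.9
```

Call:
{"name": "send_rows", "arguments": {"deltas": [[0,0,0,0],[0,0,0,0]]}}

```text
clock: 3.5
tcp_pos: [437.9, 329.4, 66.5]
ee_rot: [-0.0, 0.056, 0.998, -0.0]
force: [-1.9, -2.4, 5.5]
grip_width: 13.8
grasp_force: 22.9
```

```bash
python3 go.py 438.6 328.2 66 173.7
```

```text
clock 3.5
tcp_pos [437.928 329.357  66.535]
ee_rot [-0.     0.056  0.998 -0.   ]
force [-1.937 -2.353  5.481]
moment [-0.42   0.345 -0.203]
grip_width 13.789
grasp_force 22.864
joint_pos [-0.797  0.487  0.048  1.994 -0.036  0.662  0.734]
yaw 173.6
now cm [-0.08 -0.11  0.05]
afterturn cm [-0.08 -0.11  0.05]
turn -0.1
```

The lever is gripped at 14 mm as expected. Turn it along the arc in 6° rows of 6.9 mm.

Call:
{"name": "send_rows", "arguments": {"deltas": [[-0.04,0.69,0,6],[-0.04,0.69,0,6],[-0.04,0.69,0,6],[-0.04,0.69,0,6],[-0.04,0.69,0,6]]}}

```text
clock: 4.0
tcp_pos: [450.5, 360.6, 66.5]
ee_rot: [-0.0, 0.314, 0.949, -0.001]
force: [-2.3, -4.9, 6.2]
grip_width: 13.6
grasp_force: 22.7
```

Call:
{"name": "send_rows", "arguments": {"deltas": [[-0.04,0.69,0,6],[-0.04,0.69,0,6],[-0.04,0.69,0,6],[-0.04,0.69,0,6],[-0.04,0.69,0,6]]}}

```text
clock: 4.5
tcp_pos: [477.0, 381.3, 66.5]
ee_rot: [-0.0, 0.549, 0.836, -0.001]
force: [-4.7, -6.8, 8.7]
grip_width: 13.5
grasp_force: 23.2
```

```bash
python3 go.py 510 386 66 83.7
```

```text
clock 4.5
tcp_pos [476.96  381.324  66.521]
ee_rot [-0.     0.549  0.836 -0.001]
force [-4.686 -6.819  8.693]
moment [-1.275  0.797 -0.232]
grip_width 13.536
grasp_force 23.223
joint_pos [-1.016  0.589  0.323  1.856 -0.264  0.741 -0.139]
yaw 113.4
now cm [-0.88  3.22  0.05]
afterturn cm [0.83 3.23 0.05]
turn 29.7
```

Call:
{"name": "send_rows", "arguments": {"deltas": [[-0.04,0.69,0,6],[-0.04,0.69,0,6],[-0.04,0.69,0,6],[-0.04,0.69,0,6],[-0.04,0.69,0,6],[0,0.3,0,2],[0,0,0,0]]}}

```text
clock: 5.2
tcp_pos: [508.7, 386.0, 66.3]
ee_rot: [-0.002, 0.755, 0.655, -0.006]
force: [-18.1, -8.9, 22.2]
grip_width: 13.4
grasp_force: 42.3
```

```bash
python3 go.py 510 386 66 83.7
```

```text
clock 5.2
tcp_pos [508.653 385.983  66.348]
ee_rot [-0.002  0.755  0.655 -0.006]
force [-18.131  -8.891  22.234]
moment [-1.664  3.803  1.028]
grip_width 13.37
grasp_force 42.3
joint_pos [-1.074  0.656  0.464  1.785 -0.394  0.805 -0.554]
yaw 81.9
now cm [0.02 0.13 0.03]
afterturn cm [0.02 0.13 0.03]
turn -1.8
```

The force jumped to 18 N against the motion, so the lever is at its stop. Release, rise and check.

Call:
{"name": "send_rows", "arguments": {"deltas": [[0,0,0,0],[0,0,0,0],[0,0,0,0],[0,0,0,0],[0,0,0,0]], "fingers": 8.54}}

```text
clock: 5.7
tcp_pos: [514.4, 387.2, 66.2]
ee_rot: [0.0, 0.757, 0.654, 0.0]
force: [0.3, 0.0, 0.3]
grip_width: 84.2
grasp_force: 0.0
```

Call:
{"name": "send_rows", "arguments": {"deltas": [[0,0,-1,0],[0,0,-2,0],[0,0,-2,0],[0,0,-2,0],[0,0,-2,0],[3,-3,-1,0],[2,-4,0,0],[0,-4,0,0]]}}

```text
clock: 6.5
tcp_pos: [411.4, 456.4, 167.5]
ee_rot: [-0.001, 0.756, 0.655, 0.002]
force: [-1.3, 1.1, -0.7]
grip_width: 85.3
grasp_force: 0.0
```

```bash
python3 go.py 603.8 65.5 130 44.3
python3 - <<'E'
from h import *
c=cap('top','v1.png'); s=cap('side'); f=lambda a,k:cv2.resize(a,None,fx=k,fy=k,interpolation=cv2.INTER_CUBIC)
a=f(c['image'][180:275,85:205],3.3); b=f(s['image'][290:384,180:300],3.3)
h=min(a.shape[0],b.shape[0]); cv2.imwrite('pics/v2.png',np.hstack([a[:h],b[:h]])[...,::-1])
E
```

```text
clock 6.5
tcp_pos [411.4   456.37  167.517]
ee_rot [-0.001  0.756  0.655  0.002]
force [-1.336  1.114 -0.689]
moment [0.088 0.088 0.051]
grip_width 85.32
grasp_force 0.0
joint_pos [-1.332  0.485  0.532  1.798 -0.3    0.935 -0.814]
yaw 81.8
now cm [-35.94  24.62   3.75]
afterturn cm [-13.53  41.41   3.75]
turn 37.5
```

View pics/v2.png

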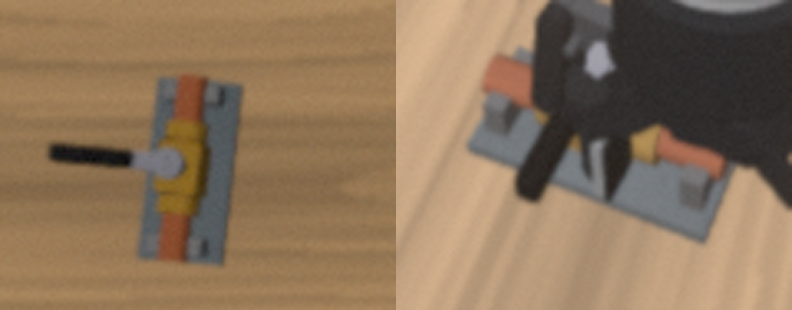

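The lever now lies across the pipe, from hub crop (168,162) to tip (50,150), with the pipe at (187,90)–(172,250). I'll measure its angle and, since the top view is clear, refine the shell pose.

```bash
sed -i "s/^tri(.*//;s/,name):/,name,off=0):/" m.py
cat >> m.py <<'E'
def edge(m,z): 
    ys,xs=np.nonzero(m); w=np.array([onz(c,u,v,z)[:2] for u,v in zip(xs,ys)]); vx,vy,x0,y0=cv2.fitLine(w.astype(np.float32),cv2.DIST_L2,0,.01,.01).ravel(); return np.degrees(np.arctan2(vy,vx)),x0,y0
print('sleeve2',edge(roi((V<75),90,195,133,250),90))
for th in(140,150,160,170): rect(roi((V>th)&(S<25+0*V),225,178,288,248),22,'fl%d'%th)
for th in(70,80,95): print('sl',edge(roi((V<th),90,195,133,250),90))
for q in('open',):
    I=cv2.cvtColor(cv2.imread('pics/top0.png'),cv2.COLOR_BGR2HSV).astype(int)[...,2]
    print('open sleeve',[edge(roi(I<t,115,225,150,270),90) for t in(70,80,95)])
E
python3 m.py
```

```text
flange [550.1  16.1] [129.5 100.3] 6.3 corners [[480.0, 59.0], [491.0, -41.0], [620.0, -27.0], [609.0, 73.0]]
mould [575.9  44.5] [135.  110.1] 6.1 corners [[503.0, 92.0], [515.0, -17.0], [649.0, -3.0], [637.0, 106.0]]
vacplate [557.5  18.3] [240.8 211.4] 5.6 corners [[427.0, 112.0], [448.0, -99.0], [688.0, -75.0], [667.0, 135.0]]
panel [ 520.  -316.2] [180.9 152.5] 2.0 corners [[427.0, -243.0], [432.0, -396.0], [613.0, -389.0], [608.0, -237.0]]
sleeve [506.3 360.6] [23.7 12.8] 89.4 corners [[500.0, 349.0], [513.0, 349.0], [513.0, 372.0], [500.0, 373.0]]
pipe? [447.1 326.9] [21.5 34.2] 89.6 corners [[430.0, 316.0], [464.0, 316.0], [464.0, 338.0], [430.0, 338.0]]
jar [716. 234.  85.]
tape [ 707. -258.   40.]
stap [792.  25.  20.]
hub94 [502. 319.  92.]
sleeve2 (np.float32(84.296455), np.float32(508.1346), np.float32(380.25436))
fl140 [551.6  13.9] [140.5 114.8] 6.4 corners [[475.0, 63.0], [488.0, -51.0], [628.0, -35.0], [615.0, 79.0]]
fl150 [551.5  16.8] [139.7 108.1] 6.2 corners [[476.0, 63.0], [488.0, -45.0], [627.0, -29.0], [615.0, 78.0]]
fl160 [551.9  16.5] [139.1 106.2] 6.3 corners [[477.0, 62.0], [489.0, -44.0], [627.0, -29.0], [615.0, 77.0]]
fl170 [551.9  16.3] [138.5 105.6] 6.3 corners [[477.0, 61.0], [489.0, -44.0], [627.0, -29.0], [615.0, 76.0]]
sl (np.float32(84.380775), np.float32(508.5254), np.float32(380.1787))
sl (np.float32(83.77286), np.float32(508.15967), np.float32(380.085))
sl (np.float32(84.27618), np.float32(508.34738), np.float32(379.0864))
open sleeve [(np.float32(-4.764), np.float32(445.3066), np.float32(327.0788)), (np.float32(-4.673014), np.float32(445.94833), np.float32(327.20767)), (np.float32(-3.4620535), np.float32(447.17194), np.float32(327.47052))]
```

Call:
{"name": "send_rows", "arguments": {"deltas": [[0,0,0,7.5],[0,0,0,7.5],[0,0,0,7.5],[0,0,0,7.5],[0,0,0,7.5],[-0.5,1.5,0,0],[-0.9,2.7,0,0],[-0.9,2.7,0,0]]}}

```text
clock: 7.5
tcp_pos: [446.1, 384.6, 166.7]
ee_rot: [0.001, 0.926, 0.377, 0.0]
force: [-0.4, -0.5, 0.4]
grip_width: 85.3
grasp_force: 0.0
```

Call:
{"name": "send_rows", "arguments": {"deltas": [[-0.9,2.7,0,0],[-0.9,2.7,0,0],[-0.9,2.7,0,0],[-0.9,2.7,0,0],[-0.9,2.7,0,0],[-0.9,2.7,0,0],[-0.9,2.7,0,0],[-0.9,2.7,0,0]]}}

```text
clock: 8.3
tcp_pos: [544.2, 178.2, 166.8]
ee_rot: [0.0, 0.926, 0.376, 0.0]
force: [1.2, 0.3, 0.8]
grip_width: 85.5
grasp_force: 0.0
```

Call:
{"name": "send_rows", "arguments": {"deltas": [[-0.9,2.7,0.5,0],[-0.9,2.7,1,0],[-0.9,2.7,1,0],[-0.6,2.1,1,0],[0,1,1,0],[0,0,0,0]]}}

```text
clock: 8.9
tcp_pos: [597.4, 75.8, 120.4]
ee_rot: [0.0, 0.927, 0.375, -0.001]
force: [-0.2, -0.1, -0.2]
grip_width: 85.3
grasp_force: 0.0
```

```bash
python3 go.py 605 65.9 34 44.2
python3 - <<'E'
from h import *
C=np.array([603.6,64.5]);a=np.radians(44.2);d=np.array([np.cos(a),np.sin(a)]);n=np.array([-d[1],d[0]])
c=cap('top','g_top.png'); s=cap('side','g_side.png')
for z in(56,22):
    P=[[*(C+i*12*d+j*5*n),z] for i in(-1,1) for j in(-1,1)]
    print(z,np.round(proj(s,P),1).tolist(),np.round(proj(c,P),1).tolist())
f=lambda a,k:cv2.resize(a,None,fx=k,fy=k,interpolation=cv2.INTER_CUBIC)
cv2.imwrite('pics/g.png',np.hstack([f(s['image'][190:270,200:320],6)])[...,::-1])
E
```

```text
clock 8.9
tcp_pos [597.391  75.809 120.436]
ee_rot [ 0.     0.927  0.375 -0.001]
force [-0.167 -0.085 -0.244]
moment [ 0.019  0.008 -0.025]
grip_width 85.262
grasp_force 0.0
joint_pos [-0.724  0.572  0.678  1.865 -0.459  0.867 -0.621]
yaw 44.0
now cm [-0.14  1.24  8.64]
afterturn cm [-0.15  1.24  8.64]
turn -0.2
56 [[240.6, 221.0], [242.3, 223.2], [232.0, 223.8], [233.6, 226.0]] [[240.3, 192.2], [237.6, 194.8], [233.9, 185.8], [231.2, 188.5]]
22 [[241.1, 231.3], [242.7, 233.5], [232.6, 234.1], [234.2, 236.3]] [[240.7, 194.2], [238.1, 196.8], [234.5, 188.0], [231.8, 190.5]]
```

View pics/g.png

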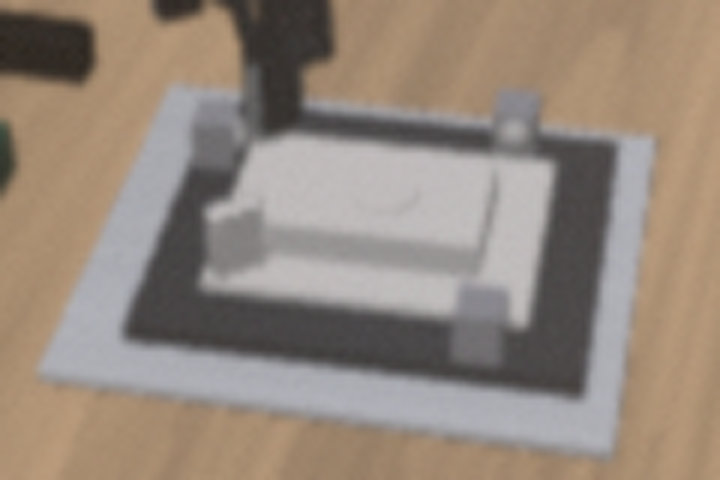

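The lug's near face sits at crop (208–263, 205–280), within about 2 mm of the prediction and slightly inward along the diagonal. I'll use (603.5,64.5), descend, and close partly first.

Call:
{"name": "send_rows", "arguments": {"deltas": [[-0.35,1.23,1,0],[0,0,1.5,0],[0,0,1.5,0],[0,0,1.5,0],[0,0,1.5,0],[0,0,1,0],[0,0,0.6,0],[0,0,0,0]]}}

```text
clock: 9.8
tcp_pos: [602.9, 67.4, 34.4]
ee_rot: [-0.0, 0.927, 0.376, -0.001]
force: [0.2, -0.4, 0.6]
grip_width: 85.5
grasp_force: 0.0
```

Call:
{"name": "send_rows", "arguments": {"deltas": [[0,0,0,0],[0,0,0,0],[0,0,0,0],[0,0,0,0],[0,0,0,0],[0,0,0,0],[0,0,0,0],[0,0,0,0]], "fingers": 1.7, "grip_force": 20}}

```text
clock: 10.6
tcp_pos: [603.4, 67.5, 35.3]
ee_rot: [-0.0, 0.927, 0.376, -0.0]
force: [-0.0, 0.7, 0.7]
grip_width: 16.8
grasp_force: 0.0
```

```bash
python3 go.py 603.5 64.5 34 44.2
python3 - <<'E'
from h import *
c=cap('top'); s=cap('side')
f=lambda a,k:cv2.resize(a,None,fx=k,fy=k,interpolation=cv2.INTER_CUBIC)
cv2.imwrite('pics/g2.png',f(s['image'][180:270,200:310],6)[...,::-1])
E
```

```text
clock 10.6
tcp_pos [603.376  67.464  35.302]
ee_rot [-0.     0.927  0.376 -0.   ]
force [-0.039  0.733  0.743]
moment [-0.002 -0.04   0.003]
grip_width 16.759
grasp_force 0.0
joint_pos [-0.635  0.691  0.582  1.891 -0.556  0.726 -0.531]
yaw 44.2
now cm [-0.2   0.22  0.13]
afterturn cm [-0.2   0.22  0.13]
turn -0.0
```

View pics/g2.png

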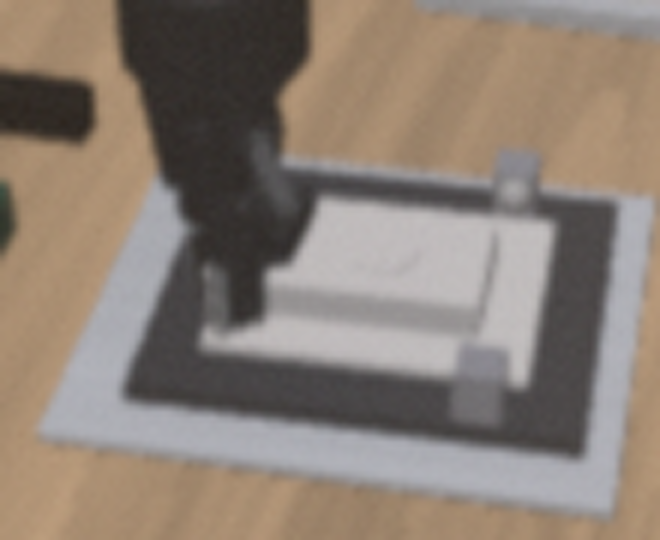

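The near finger stands in front of the lug at crop (205–265, 270–335) with no contact force. Nudge to centre, then close.

Call:
{"name": "send_rows", "arguments": {"deltas": [[-0.1,0.2,0.1,0],[0,0,0,0],[0,0,0,0]]}}

```text
clock: 11.0
tcp_pos: [604.0, 65.1, 34.2]
ee_rot: [0.0, 0.927, 0.376, -0.0]
force: [-0.5, 0.7, -0.4]
grip_width: 17.1
grasp_force: 0.0
```

Call:
{"name": "send_rows", "arguments": {"deltas": [[0,0,0,0],[0,0,0,0],[0,0,0,0]], "fingers": 1.25}}

```text
clock: 11.3
tcp_pos: [604.1, 65.4, 34.3]
ee_rot: [-0.0, 0.927, 0.376, -0.0]
force: [-0.1, 1.5, -0.9]
grip_width: 12.4
grasp_force: 0.0
```

Call:
{"name": "send_rows", "arguments": {"deltas": [[0,0,0,0],[0,0,0,0],[0,0,0,0],[0,0,0,0]], "fingers": 0, "grip_force": 25}}

```text
clock: 11.7
tcp_pos: [604.2, 65.4, 34.4]
ee_rot: [-0.0, 0.927, 0.376, 0.0]
force: [-0.7, -0.1, 1.1]
grip_width: 9.4
grasp_force: 26.4
```

```bash
python3 go.py 603.5 64.5 34 44.2;python3 m.py | grep -E 'fl1'
```

```text
clock 11.7
tcp_pos [604.175  65.375  34.382]
ee_rot [-0.     0.927  0.376  0.   ]
force [-0.671 -0.094  1.129]
moment [ 0.028 -0.016 -0.003]
grip_width 9.386
grasp_force 26.37
joint_pos [-0.63   0.693  0.581  1.89  -0.557  0.725 -0.526]
yaw 44.2
now cm [-0.11  0.02  0.04]
afterturn cm [-0.11  0.02  0.04]
turn -0.0
fl140 [553.   13.9] [147.  118.3] 7.6 corners [[472.0, 63.0], [488.0, -54.0], [634.0, -35.0], [618.0, 82.0]]
fl150 [551.  14.] [139.6 114.7] 6.6 corners [[475.0, 63.0], [488.0, -51.0], [627.0, -35.0], [614.0, 79.0]]
fl160 [551.   16.3] [138.1 108.3] 6.1 corners [[477.0, 63.0], [488.0, -45.0], [625.0, -30.0], [614.0, 78.0]]
fl170 [550.6  16.2] [136.5 106.3] 5.9 corners [[477.0, 62.0], [488.0, -44.0], [624.0, -30.0], [613.0, 76.0]]
```

Gripped cleanly at 9.4 mm with almost no side force. Now the peel, following the arc about the far corner, with 8° first.

Call:
{"name": "send_rows", "arguments": {"deltas": [[-0.05,0,-0.3,0],[-0.07,0,-0.3,0],[-0.08,0,-0.25,0],[-0.08,0,-0.26,0],[0,0,0,0]]}}

```text
clock: 12.3
tcp_pos: [601.3, 62.8, 45.4]
ee_rot: [0.0, 0.927, 0.376, -0.001]
force: [-1.7, -1.5, -1.9]
grip_width: 9.3
grasp_force: 25.6
```

Call:
{"name": "send_rows", "arguments": {"deltas": [[-0.09,0,-0.27,0],[-0.09,0,-0.27,0],[-0.09,0,-0.27,0],[-0.09,0,-0.27,0],[0,0,0,0]]}}

```text
clock: 12.8
tcp_pos: [599.6, 60.7, 56.9]
ee_rot: [-0.0, 0.927, 0.376, 0.0]
force: [-2.6, -1.3, -0.5]
grip_width: 9.5
grasp_force: 25.7
```

```bash
cat > look.py <<'E'
import sys; from h import *
st(); c=cap('top'); s=cap('side')
f=lambda a,k:cv2.resize(a,None,fx=k,fy=k,interpolation=cv2.INTER_CUBIC)
a=f(c['image'][150:265,200:310],3.6);b=f(s['image'][165:270,205:315],3.6);h=min(len(a),len(b))
cv2.imwrite('pics/'+sys.argv[1],np.hstack([a[:h],b[:h]])[...,::-1])
E
python3 look.py p1.png
```

```text
clock 12.8
tcp_pos [599.577  60.697  56.866]
ee_rot [-0.     0.927  0.376  0.   ]
force [-2.591 -1.277 -0.521]
moment [-0.294  0.332  0.019]
grip_width 9.526
grasp_force 25.655
joint_pos [-0.645  0.655  0.607  1.896 -0.532  0.756 -0.537]
```

View pics/p1.png

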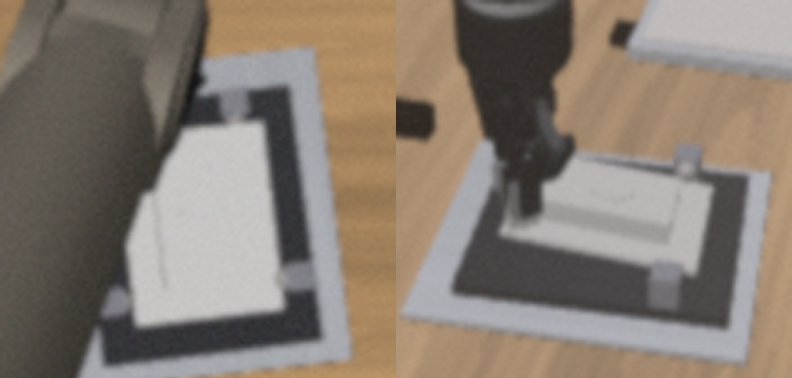

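The lug corner is up, the far corner is seated at top crop (285,310), and the mould is square on its plate. A small outward pull (~3 N) shows on the tool, so I'll lean the arc slightly inward and track mould drift numerically.

Call:
{"name": "send_rows", "arguments": {"deltas": [[-0.2,0,-0.25,0],[-0.13,0,-0.25,0],[-0.12,0,-0.26,0],[-0.12,0,-0.26,0],[0,0,0,0]]}}

```text
clock: 13.4
tcp_pos: [596.2, 57.3, 67.2]
ee_rot: [-0.0, 0.927, 0.376, 0.001]
force: [2.0, 1.9, -0.5]
grip_width: 9.1
grasp_force: 25.7
```

```bash
cat > drift.py <<'E'
from h import *
s=st(); 
for n,(x0,y0,x1,y1) in(('top',(272,216,292,244)),('side',(262,228,290,254))):
    g=lambda im:cv2.cvtColor(im,cv2.COLOR_RGB2GRAY).astype(np.float32)
    A=g(cv2.imread(f'pics/{n}0.png')[...,::-1].copy())[y0:y1,x0:x1]; B=g(cap(n)['image'])[y0-4:y1+4,x0-4:x1+4]
    m=cv2.matchTemplate(cv2.resize(B,None,fx=8,fy=8,interpolation=2),cv2.resize(A,None,fx=8,fy=8,interpolation=2),cv2.TM_CCOEFF_NORMED)
    _,v,_,p=cv2.minMaxLoc(m); print(n,'drift px',np.array(p)/8-4,round(v,3))
E
python3 drift.py
```

```text
clock 13.4
tcp_pos [596.229  57.279  67.237]
ee_rot [-0.     0.927  0.376  0.001]
force [ 2.011  1.916 -0.471]
moment [ 0.641 -0.389  0.116]
grip_width 9.097
grasp_force 25.691
joint_pos [-0.651  0.636  0.619  1.902 -0.52   0.767 -0.54 ]
top drift px [0.25 0.25] 0.993
side drift px [ 1.25 -4.  ] 0.815
```

Call:
{"name": "send_rows", "arguments": {"deltas": [[-0.08,0,-0.26,0],[-0.1,0,-0.26,0],[-0.12,0,-0.25,0],[-0.13,0,-0.25,0],[0,0,0,0]]}}

```text
clock: 14.0
tcp_pos: [592.4, 53.8, 77.0]
ee_rot: [-0.0, 0.927, 0.376, 0.0]
force: [2.4, 3.1, -1.2]
grip_width: 9.2
grasp_force: 25.7
```

Call:
{"name": "send_rows", "arguments": {"deltas": [[-0.14,0,-0.25,0],[-0.14,0,-0.25,0],[-0.15,0,-0.25,0],[-0.15,0,-0.25,0],[0,0,0,0]]}}

```text
clock: 14.5
tcp_pos: [588.1, 49.7, 87.0]
ee_rot: [-0.0, 0.927, 0.376, 0.0]
force: [3.0, 2.5, -0.3]
grip_width: 9.5
grasp_force: 25.7
```

```bash
python3 drift.py
```

```text
clock 14.5
tcp_pos [588.072  49.654  86.991]
ee_rot [-0.     0.927  0.376  0.   ]
force [ 3.009  2.508 -0.323]
moment [ 0.718 -0.551  0.023]
grip_width 9.482
grasp_force 25.681
joint_pos [-0.663  0.598  0.644  1.914 -0.495  0.793 -0.547]
top drift px [0.375 0.25 ] 0.986
side drift px [ 1.625 -4.   ] 0.72
```

Call:
{"name": "send_rows", "arguments": {"deltas": [[0,0,-0.25,0],[-0.1,0,-0.24,0],[-0.14,0,-0.24,0],[-0.16,0,-0.24,0],[0,0,0,0]]}}

```text
clock: 15.1
tcp_pos: [584.7, 46.8, 96.5]
ee_rot: [-0.0, 0.927, 0.376, -0.0]
force: [-0.1, 3.7, -2.0]
grip_width: 9.5
grasp_force: 25.9
```

Call:
{"name": "send_rows", "arguments": {"deltas": [[-0.15,0,-0.24,0],[-0.16,0,-0.23,0],[-0.17,0,-0.23,0],[-0.17,0,-0.23,0],[0,0,0,0]]}}

```text
clock: 15.6
tcp_pos: [580.6, 42.3, 106.0]
ee_rot: [-0.0, 0.927, 0.376, 0.0]
force: [-0.2, 3.5, -0.8]
grip_width: 9.3
grasp_force: 26.9
```

```bash
python3 drift.py; python3 look.py p2.png
```

```text
clock 15.6
tcp_pos [580.599  42.339 106.005]
ee_rot [-0.     0.927  0.376  0.   ]
force [-0.223  3.468 -0.779]
moment [ 0.98   0.086 -0.237]
grip_width 9.313
grasp_force 26.854
joint_pos [-0.676  0.56   0.668  1.923 -0.469  0.817 -0.553]
top drift px [-0.125  0.125] 0.987
side drift px [ 1.5 -4. ] 0.645
clock 15.7
tcp_pos [580.666  42.605 105.742]
ee_rot [-0.     0.927  0.376  0.   ]
force [ 1.189  4.106 -0.581]
moment [ 0.884  0.086 -0.238]
grip_width 9.338
grasp_force 26.788
joint_pos [-0.676  0.561  0.667  1.923 -0.469  0.817 -0.553]
```

View pics/p2.png

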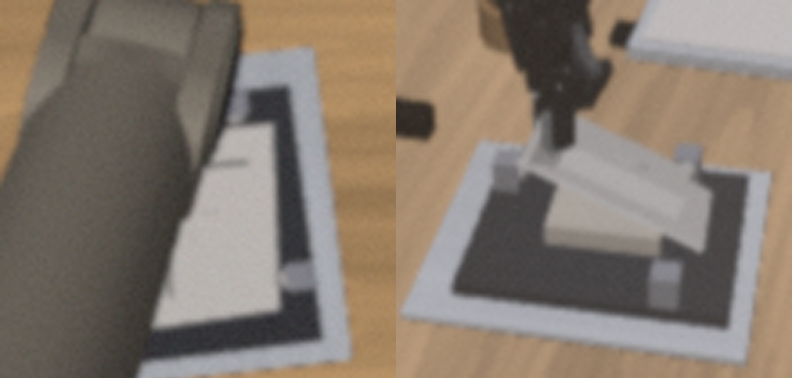

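The shell is tilted about 28° with its far corner still at its place (top crop (280,310)), and the core and plate have not moved. Grip firmer, lift clear straight up with a little outward relief, then carry.

Call:
{"name": "send_rows", "arguments": {"deltas": [[0,0,-0.1,0],[0.05,0,-0.3,0],[0.05,0,-0.4,0],[0,0,-0.6,0],[0,0,-0.8,0],[0,0,-1,0],[0,0,-1,0],[0,0,-1,0]], "grip_force": 50}}

```text
clock: 16.6
tcp_pos: [581.5, 42.9, 158.8]
ee_rot: [0.0, 0.927, 0.376, 0.0]
force: [0.8, 0.5, -2.3]
grip_width: 8.3
grasp_force: 53.9
```

Call:
{"name": "send_rows", "arguments": {"deltas": [[0,0,-1.2,0],[0,0,-1.2,0],[0,0,-1.2,0],[0,0,-1.2,0],[0,0,-1,0],[0,0,-0.6,0],[0,0,0,0]]}}

```text
clock: 17.3
tcp_pos: [581.8, 43.3, 222.5]
ee_rot: [0.0, 0.927, 0.376, 0.001]
force: [0.8, -0.6, -1.1]
grip_width: 8.9
grasp_force: 53.8
```

```bash
python3 drift.py; python3 go.py 570 -267 225 44.2
```

```text
clock 17.3
tcp_pos [581.817  43.295 222.503]
ee_rot [0.    0.927 0.376 0.001]
force [ 0.782 -0.599 -1.102]
moment [-0.027 -0.042  0.027]
grip_width 8.948
grasp_force 53.837
joint_pos [-0.768  0.416  0.776  1.829 -0.336  1.031 -0.66 ]
top drift px [ 0.75  -2.625] 0.891
side drift px [-4. -4.] 0.416
clock 17.4
tcp_pos [581.111  43.361 221.352]
ee_rot [-0.     0.927  0.376 -0.   ]
force [-0.572  0.705 -1.41 ]
moment [ 0.012 -0.059  0.031]
grip_width 8.662
grasp_force 53.846
joint_pos [-0.768  0.417  0.775  1.831 -0.337  1.031 -0.66 ]
yaw 44.2
now cm [-22.42  21.49  -0.36]
afterturn cm [-22.43  21.48  -0.36]
turn -0.0
```

Call:
{"name": "send_rows", "arguments": {"deltas": [[-0.5,0.5,0,0],[-1,1,0,0],[-1.4,1.3,0,0],[-1.4,1.3,0,0],[-1.4,1.3,0,0],[-1.4,1.3,0,0],[-1.4,1.3,0,0],[-1.4,1.3,0,0]]}}

```text
clock: 18.2
tcp_pos: [574.4, -94.9, 221.4]
ee_rot: [0.0, 0.927, 0.375, -0.0]
force: [-0.5, -0.7, -0.7]
grip_width: 8.6
grasp_force: 53.8
```

Call:
{"name": "send_rows", "arguments": {"deltas": [[-1.4,1.3,0,0],[-1.4,1.3,0,0],[-1.4,1.3,0,0],[-1.4,1.3,0,0],[-1.4,1.3,0,0],[-1.4,1.3,0,0],[-1.4,1.3,0,0],[-1.4,1.3,0,0]]}}

```text
clock: 19.0
tcp_pos: [566.1, -247.4, 221.3]
ee_rot: [-0.0, 0.927, 0.375, -0.0]
force: [0.0, 0.6, -1.2]
grip_width: 9.0
grasp_force: 53.8
```

Call:
{"name": "send_rows", "arguments": {"deltas": [[-0.8,1,0,0],[-0.4,0.6,0,0],[0,0,0,0],[0,0,0,0],[0,0,0,0]]}}

```text
clock: 19.5
tcp_pos: [570.1, -263.8, 221.4]
ee_rot: [-0.0, 0.926, 0.377, 0.0]
force: [-0.1, -0.0, -0.8]
grip_width: 8.9
grasp_force: 53.8
```

```bash
python3 drift.py; python3 go.py 570 -267 215 44.2;python3 - <<'E'
from h import *
c=cap('top','e_top.png'); s=cap('side','e_side.png')
cv2.imwrite('pics/e.png',cv2.resize(np.vstack([c['image'][70:270,60:440],s['image'][60:360,90:470]]),(456,600))[...,::-1])
E
```

```text
clock 19.5
tcp_pos [ 570.07  -263.781  221.41 ]
ee_rot [-0.     0.926  0.377  0.   ]
force [-0.129 -0.048 -0.77 ]
moment [ 0.077  0.008 -0.025]
grip_width 8.871
grasp_force 53.824
joint_pos [-0.216  0.505  0.775  1.722 -0.395  1.079 -0.111]
top drift px [-0.125 -0.25 ] 0.466
side drift px [-4. -4.] 0.416
clock 19.6
tcp_pos [ 570.006 -263.938  221.507]
ee_rot [-0.     0.926  0.377  0.   ]
force [-0.209 -0.068 -0.734]
moment [ 0.024 -0.072 -0.001]
grip_width 8.674
grasp_force 53.823
joint_pos [-0.216  0.505  0.775  1.722 -0.395  1.079 -0.111]
yaw 44.2
now cm [-0.21  0.22  0.65]
afterturn cm [-0.21  0.22  0.65]
turn 0.0
```

View pics/e.png

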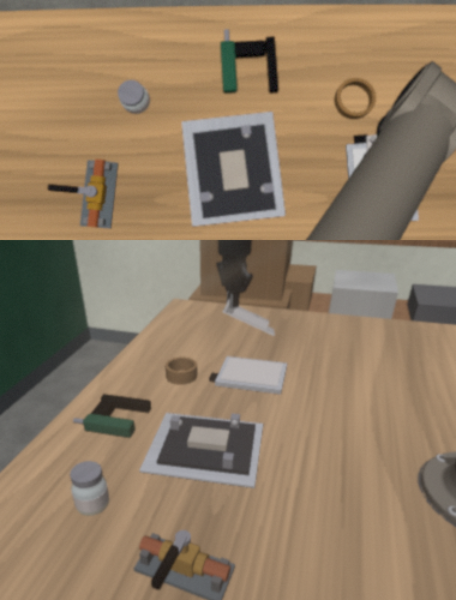

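The valve is shut, the mould, jar, tape roll and stapler are in place, and the tilted shell hangs at side crop (225–273, 305–332) above the panel. By the held tilt, its centre is about 2 cm short of the panel's middle, so I'll trim that and confirm by projection.

Call:
{"name": "send_rows", "arguments": {"deltas": [[-0.5,0,0,0],[-0.7,0.1,0.3,0],[-0.5,0.1,0.3,0],[-0.3,0,0,0],[0,0,0,0],[0,0,0,0],[0,0,0,0],[0,0,0,0]]}}

```text
clock: 20.5
tcp_pos: [557.0, -280.1, 215.6]
ee_rot: [-0.0, 0.927, 0.376, 0.0]
force: [-0.2, 0.6, -0.4]
grip_width: 8.9
grasp_force: 53.8
```

Run:
```python
from h import *
q=st(); s=cap('side'); t=np.array(q['tcp_pos'])
H=cv2.cvtColor(s['image'],cv2.COLOR_RGB2HSV).astype(int); m=((H[...,1]<45)&(H[...,2]>140)).astype(np.uint8); m[:,:268]=0;m[:,325:]=0;m[:105]=0;m[145:]=0
ys,xs=np.nonzero(m); print('mask u',xs.min(),xs.max(),'v',ys.min(),ys.max(),'mean',xs.mean().round(1),ys.mean().round(1))
a=np.radians(44.2);d=np.array([np.cos(a),np.sin(a),0]);n=np.array([-d[1],d[0],0]);z=np.array([0,0,1]);g=t+[0,0,19]
k=np.radians(38.2)
for T in(20,28,36):
    T=np.radians(T);D=d*np.cos(T)+z*np.sin(T);Z=-d*np.sin(T)+z*np.cos(T)
    P=lambda x,y,h:g+D*((x*np.cos(k)+y*np.sin(k))-71)+n*(-x*np.sin(k)+y*np.cos(k))+Z*(h-24.5)
    pts=[P(0,0,0),P(70,55,-8.5),P(-70,-55,-8.5),P(70,-55,-8.5),P(-70,55,-8.5)]
    print(np.round(pts[0]),'far z',round(pts[2][2]),np.round(proj(s,pts)).tolist())
```

```text
clock 20.5
tcp_pos [ 557.018 -280.077  215.607]
ee_rot [-0.     0.927  0.376  0.   ]
force [-0.223  0.6   -0.394]
moment [ 0.015 -0.061 -0.005]
grip_width 8.891
grasp_force 53.838
joint_pos [-0.188  0.503  0.775  1.739 -0.396  1.063 -0.077]
mask u 281 323 v 111 139 mean 303.7 125.9
[ 515. -321.  187.] far z 149 [[304.0, 121.0], [280.0, 119.0], [324.0, 127.0], [284.0, 113.0], [325.0, 135.0]]
[ 520. -316.  180.] far z 130 [[302.0, 124.0], [279.0, 118.0], [320.0, 134.0], [282.0, 115.0], [322.0, 138.0]]
[ 526. -310.  173.] far z 114 [[300.0, 126.0], [279.0, 117.0], [316.0, 139.0], [280.0, 117.0], [319.0, 142.0]]
```

The tilt is about 27°, the shell's centre is over (520,-316), and its lowest point is about 11 cm above the panel. It is holding still.

```bash
python3 -c "
from workcell import ctrl; print(ctrl.hand_in())"
```

```text
the job is handed in; nothing more can be done
None
```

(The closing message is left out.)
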